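# Change over the closure trays

### The job

We are changing from neck caps to cork stoppers: first push the tray with the two black caps fully home by its front, then hook a fingertip behind the lip of the tray with the two stoppers and draw it out until it meets its end stop. Nothing is to be pinched, picked up or knocked over: the caps and stoppers stay standing in their trays. Leave the label tray shut and everything else on the bench where it is.

Things in the scene. Friction and masses are not known exactly. Their poses are not given: they have to be found in the camera images.
- stopper_tray (a joint): slide of the stopper tray in m: 0 = fully home, grows as the tray comes out, 0.080 = at its end stop. It starts within 0.012 of home. The slide is stiff by about 2.5 N of friction, has light damping, and stays where it is left.
- cap_tray (a joint): slide of the cap tray in m: 0 = fully home, grows as the tray comes out, 0.080 = at its end stop. It starts 0.050 to 0.075 out. The slide is stiff by about 2.5 N of friction, has light damping, and stays where it is left.
- label_tray (a joint): slide of the label tray in m: 0 = fully home, grows as the tray comes out, 0.080 = at its end stop. It starts home and is to stay there. The slide is stiff by about 2.5 N of friction, has light damping, and stays where it is left.
- stopper_lip (a point): point on the upright wooden lip across the front of the stopper tray. The whole lip is 110 mm wide (y), 10 mm thick (x), and it stands 27 mm above the tray's bed (its outer half 29 mm). Origin: middle of the lip's inner (hook) face, at the level of the bed. +x points into the tray, away from the front (the way home; -x is the drawing-out way). Moves with the tray. Behind the lip at least 60 mm of bare bed, 102 mm wide, is free for a fingertip.
- stopper_face (a point): point on the front of the stopper tray's lip, which has two small brass studs. Origin: middle of the lip's outer front face, half-way up its height (the lip reaches 16.5 mm above and below it). +x points into the tray, -x to the front. Moves with the tray.
- cap_lip (a point): point on the upright wooden lip across the front of the cap tray. The whole lip is 110 mm wide (y), 10 mm thick (x), and it stands 27 mm above the tray's bed (its outer half 29 mm). Origin: middle of the lip's inner (hook) face, at the level of the bed. +x points into the tray, away from the front (the way home; -x is the drawing-out way). Moves with the tray. 
- cap_face (a point): point on the front of the cap tray's lip, which has two small brass studs. Origin: middle of the lip's outer front face, half-way up its height (the lip reaches 16.5 mm above and below it). +x points into the tray, -x to the front. Moves with the tray.
- rack_board: fixed plywood board 150 x 410 x 12 mm on the bench, origin under its centre, x to the rear. On it three like trays lie side by side, 130 mm apart, told apart only by what stands in them; which is in which lane changes. They slide along the board's x, lips toward the robot.
- label_runner: fixed aluminium side rails of the label tray. Origin: on top of the board, in the middle of the lane. All three trays: wood, 110 mm wide, 147 mm long, bed 19 mm above the bench, side walls 12 mm above the bed; nothing in them is higher than 60 mm above the bench.
- cork_a: wooden-capped cork stopper standing cap down in the rear half of the stopper tray: wide wooden disc 36 mm across below, narrow cork above, 39 mm high. Loose; origin at the centre of its underside.
- cork_b: the second such stopper, beside it.
- neckcap_a: plain black cylindrical neck cap, 34 mm across and 36 mm high, standing in the cap tray, well behind its lip. Loose; origin at the centre of its underside.
- neckcap_b: the second such cap, beside it.
- label_pack: banded bundle of white labels, 49 x 113 x 14 mm, lying along the label tray. Loose; origin at the centre of its underside.
- block: wooden smoothing block 46 x 90 x 31 mm, loose on the bench; a bystander. Origin under its centre.
- counter: hand tally counter 20 x 42 x 47 mm standing on the bench; a bystander. Origin under its centre.

How it is judged:
On the way, in this order (a step that is already met when the one before it is completed fails the run):
1. the cap tray is pushed fully home, the stopper tray not yet drawn (value of joint cap_tray below 0.004 m and value of joint stopper_tray below 0.025 m), for 0.2 s.
2. a finger draws the stopper tray by the inside of its lip (contact force between the fingers and stopper_tray_c4 above 0.5 N and value of joint stopper_tray above 0.03 m).
3. the stopper tray is out at its end stop (value of joint stopper_tray above 0.075 m), for 0.2 s.
At the end, for the whole second after the job is handed in: The cap tray is within 4 mm of home, the stopper tray is at least 75 mm out of its 80 mm travel, the label tray is within 4 mm of home with its bundle within 15 mm of where it lay; both stoppers and both neck caps stand upright (within 0.15 rad), at rest, on the bed of their own trays (value of joint each of cap_tray, label_tray below 0.004 m and value of joint stopper_tray above 0.075 m and angle between each of cork_a, cork_b, neckcap_a, neckcap_b's own z axis and vertical below 0.15 rad and x of cork_a in the frame of stopper_lip between 0.01 and 0.13 m and y of cork_a in the frame of stopper_lip between -0.05 and 0.05 m and height (world z) of cork_a between 0.014 and 0.025 m and linear speed of each of cork_a, cork_b, neckcap_a, neckcap_b below 0.02 m/s and x of cork_b in the frame of stopper_lip between 0.01 and 0.13 m and y of cork_b in the frame of stopper_lip between -0.05 and 0.05 m and height (world z) of cork_b between 0.014 and 0.025 m and x of neckcap_a in the frame of cap_lip between 0.01 and 0.13 m and y of neckcap_a in the frame of cap_lip between -0.05 and 0.05 m and height (world z) of neckcap_a between 0.014 and 0.025 m and x of neckcap_b in the frame of cap_lip between 0.01 and 0.13 m and y of neckcap_b in the frame of cap_lip between -0.05 and 0.05 m and height (world z) of neckcap_b between 0.014 and 0.025 m and distance of label_pack from where it was at the start of the episode below 0.015 m); the robot touches nothing.
It fails at once if a stopper or a neck cap is lifted (height (world z) of any of cork_a, cork_b, neckcap_a, neckcap_b above 0.034 m).
It fails at once if a stopper or a neck cap is knocked over (angle between any of cork_a, cork_b, neckcap_a, neckcap_b's own z axis and vertical above 0.6 rad).
It fails at once if a lip is pinched: the fingers press on its inner and outer faces at once ((contact force between the fingers and stopper_tray_c4 above 1 N and contact force between the fingers and stopper_tray_c5 above 1 N) or (contact force between the fingers and cap_tray_c4 above 1 N and contact force between the fingers and cap_tray_c5 above 1 N)).
It fails at once if the label tray is drawn out or its bundle shifted (value of joint label_tray above 0.01 m or distance of label_pack from where it was at the start of the episode above 0.02 m).
It fails at once if the smoothing block or tally counter is disturbed (distance of any of block, counter from where it was at the start of the episode above 0.02 m).
It also fails if it takes over 45 s, if anything falls off the work surface, if the arm or the gripper's body presses on something with over 40 N, if the wrist force passes 120 N, or if a joint passes its speed limit or range.

### The arm

A 7-joint arm with a two-finger parallel gripper is mounted at the origin on a cart in front of the work surface, level with it; the furniture and walls round the work are solid. World frame = base frame: x ahead of the robot, y to its left, z up, the work surface at z = 0. Lengths are in m, angles in rad, forces in N, time in s.
With the tool pointing down it reaches from about 0.35 to 0.9 m from the base axis. Payload 7.2 kg.
Tool frame: the origin (TCP) lies midway between the tips of the shut fingers; the grasp point (between the pads) lies 19 mm behind it (robot.hold_point_z is the distance from the TCP to the grasp point, in m); z points along the fingers, y is the line along which they close (so a half turn about z gives the same grasp; the last joint's range is limited). The gripper opens to 88 mm and grips with 3 to 60 N. Pads are 20 mm wide; open, the fingers measure 115 mm over their backs; the gripper's body (75 mm by 178 mm) begins 61 mm behind the grasp point.
Start: joints at [1.265, 0.411, -0.013, 1.596, 0.006, 1.134, -0.082], TCP at [0.147, -0.607, 0.223] pointing down, gripper open.
Joint ranges: [-2.95, 2.95], [-0.29, 1.99], [-1.47, 1.44], [0.14, 2.54], [-1.03, 4.17], [0.13, 1.85], [-2.86, 2.86]. Speed limits (rad/s): [2.39, 2.39, 3.01, 3.01, 3.14, 3.14, 3.14].

### API

Orientations are given as [roll, pitch, yaw] about the fixed x, y, z axes, in that order (R = Rz(yaw) Ry(pitch) Rx(roll)).
In Python, from cell import telemetry, cams, robot gives the robot as it stands.
- The arm moves only by the shell command python3 -m jog 'ROWS'. ROWS is text: rows parted by semicolons, each of 5 numbers parted by spaces: the shift along the tool's x, y, z in units of 50 mm (1.0 is 50 mm), then the turn about the tool's z in units of 6 degrees (1.0 is 6 degrees), then the gripper's target within -1 to 1 (shut at 1, half-way at 0, fully open at -1). A call has 1 to 10 rows; each row shifts and turns the commanded pose from where the row before left it, along the tool's axes as they then stand; what a row does not reach is not made up. A row lasts 1/10 s, in which the tool goes at most 50 mm and 8.59 degrees, less where a joint would pass 70% of its speed; a pose out of reach is approached as far as the arm can. A call is refused whole if a number of a shift passes 1 or a number of a turn 1, either way. A call with a gripper value outside its range is refused whole. The fingers move at their own pace and stop on an object; the grip force is fixed at half the most. Time passes only in rows, so rows that do not move let the fingers close. It gives the time, the measured TCP pose, the force, the opening and the grip force at its end, in the units of the state.
- telemetry.get_state(): the state, without advancing time (a new reading comes with each control period).
- cams.snapshot(name): name is "side" or "top"; returns (picture, depth): 480x640x3 uint8, blue, green, red; 480x640 float32, m along the optical axis (not along the pixel's ray), 0 where there is no reading.
- cams.camera_info(name): a dict with "mtx" (3x3 intrinsics, pixels), "position" and "attitude" of the camera in the world. Camera axes: x right, y up, looking along -z (the intrinsics and any distortion apply to the point x, -y, -z); pixel columns grow to the right and rows downward; lengths in m; the calibration is good to about 2 mm. A picture is of the moment at which its call begins. camera_info takes no time and is no camera call.
- robot.close_job(): hands the job in; it is judged then, once.
Trained networks look in the newest picture that a camera, given by its name, has taken for a name from the list of things; names that differ only in an ending like _2 or _b are one class to them, and where a whole thing is asked for, a point or a joint stands for the part that bears it (a point fixed in the world has none). Each returns a list of dicts, best first, with "confidence" (0 to 1); they miss things now and then, are a little off and sometimes report something else, mostly with a low value. They report only what shows in the picture. A call takes as long as a camera call.
- cams.recognise(camera, target): "extent" ([left, top, width, height] in pixels, round what is visible of it).
- cams.cut_out(camera, target): "pixels" (480x640 bool, what is visible of it) and "extent" ([left, top, width, height] in pixels, round what is visible of it).
- cams.spot_point(camera, target): "position" ([column, row] in pixels: a listed point, or the origin of a listed thing).
The state is a dict: "clock": time; "joints": joint angles; "qd": joint speeds; "tau": joint torques, N m; "tool_pos": TCP position; "orientation": TCP orientation; "contact_force": force on the tool from outside, world axes, zero at the start; "wrist_torque": the same for the moment, N m; "opening": finger opening in m; "grip_force": force on a finger pad.
Only numpy, scipy, OpenCV 4.12 (cv2) and the standard library are available. Lean on these libraries where they do the work, as an engineer would, in place of code of your own. Each camera call takes 0.05 s, during which the arm holds its last target. There are 200 camera calls.

## Working session

There is one attempt and no reset: what is moved stays moved. The work goes in short steps, Python scripts to look and compute and a shell command to move; the robot and the scene stay as the last step left them, time stands still between calls to the robot, and variables do not carry over. Pictures are saved under pics/ and viewed, at most 10 in all, crops included, and the job is handed in when it is done.

```bash
mkdir -p pics
cat > h.py <<'E'
import numpy as np, cv2
from scipy.spatial.transform import Rotation as R
from cell import telemetry, cams, robot
def pose(n):
    i=cams.camera_info(n); a=np.array(i["attitude"],float)
    Rm=a if a.shape==(3,3) else R.from_euler('xyz',a).as_matrix()
    return np.array(i["mtx"]),np.array(i["position"]),Rm,i
def ray(n,uv):
    K,p,Rm,_=pose(n); d=np.linalg.inv(K)@[uv[0],uv[1],1]
    return p,Rm@np.array([d[0],-d[1],-d[2]])
def at_z(n,uv,z):
    p,d=ray(n,uv); return p+d*(z-p[2])/d[2]
def at_d(n,uv,dep):
    p,d=ray(n,uv); return p+d*dep
E
python3 - <<'E'
from h import *
np.set_printoptions(precision=3,suppress=True)
ims={}
for n in("top","side"):
    im,d=cams.snapshot(n); cv2.imwrite(f"pics/{n}0.png",im); np.save(n+"d.npy",d)
    print(n,{k:v for k,v in pose(n)[3].items()})
    for t,z in(("stopper_lip",.019),("stopper_face",.0185),("cap_lip",.019),("cap_face",.0185),("label_runner",.012),("cork_a",.019),("neckcap_a",.019),("label_pack",.019),("rack_board",0),("block",0),("counter",0)):
        for r in cams.spot_point(n,t)[:2]:
            print(t,np.array(r["position"]),round(r["confidence"],2),at_z(n,r["position"],z))
print(telemetry.get_state())
E
```

```text
top {'mtx': array([[518.523,   0.   , 327.518],
       [  0.   , 518.523, 243.56 ],
       [  0.   ,   0.   ,   1.   ]]), 'position': array([ 0.352, -0.056,  0.946]), 'attitude': array([ 0.218, -0.002, -1.599])}
stopper_face [338.1 249. ] 0.59 [ 0.546 -0.083  0.018]
cap_lip [267.  265.3] 0.78 [0.52  0.047 0.019]
cap_face [264.8 271.7] 0.8 [0.508 0.051 0.018]
label_runner [204.4 197.5] 0.92 [0.654 0.165 0.012]
label_runner [261.6 273.7] 0.37 [0.506 0.058 0.012]
cork_a [326.9 192.3] 0.57 [ 0.655 -0.065  0.019]
neckcap_a [254.  217.1] 0.75 [0.611 0.071 0.019]
neckcap_a [282.7 226.1] 0.55 [0.592 0.018 0.019]
label_pack [208.9 196.3] 0.92 [0.654 0.155 0.019]
label_pack [254.5 216. ] 0.51 [0.613 0.07  0.019]
rack_board [273.8 205.6] 0.65 [0.638 0.036 0.   ]
block [479.3 254.8] 0.93 [ 0.532 -0.345  0.   ]
block [446.6 307.6] 0.38 [ 0.436 -0.277  0.   ]
counter [445.9 307.2] 0.72 [ 0.437 -0.276  0.   ]
side {'mtx': array([[471.292,   0.   , 314.525],
       [  0.   , 471.292, 231.733],
       [  0.   ,   0.   ,   1.   ]]), 'position': array([0.337, 0.64 , 0.495]), 'attitude': array([ 1.026, 
[... 499 characters left out ...]
8 [0.583 0.02  0.019]
label_pack [200.6 313.7] 0.71 [0.653 0.155 0.019]
rack_board [273.3 267.9] 0.69 [ 0.593 -0.009  0.   ]
block [343. 188.] 0.57 [ 0.537 -0.357  0.   ]
counter [382.  209.3] 0.48 [ 0.433 -0.272  0.   ]
{'clock': 1.2, 'joints': array([ 1.265,  0.411, -0.013,  1.596,  0.006,  1.134, -0.082]), 'qd': array([-0.   , -0.002,  0.002, -0.002, -0.   , -0.002, -0.   ]), 'tau': array([  0.001, -58.775,   0.642, -29.138,  -0.054,   0.01 ,   0.   ]), 'tool_pos': array([ 0.147, -0.607,  0.223]), 'orientation': array([3.142, 0.   , 0.238]), 'contact_force': array([-0.095, -0.56 ,  0.661]), 'wrist_torque': array([ 0.052,  0.058, -0.009]), 'grip_force': 0.0, 'opening': 0.08751312933698706}
```

Run:
```python
import cv2
im=cv2.imread("pics/top0.png")[150:350,150:520]
cv2.imwrite("pics/top0c.png",cv2.resize(im,None,fx=2.1,fy=2.1))
```

```text
(no output)
```

View pics/top0c.png

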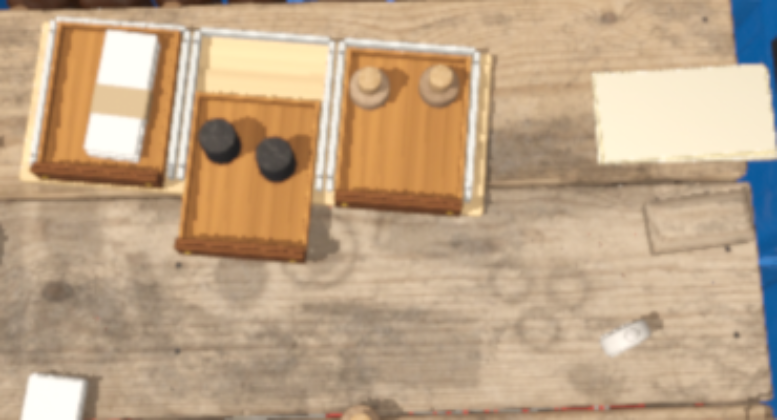

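View pics/side0.png

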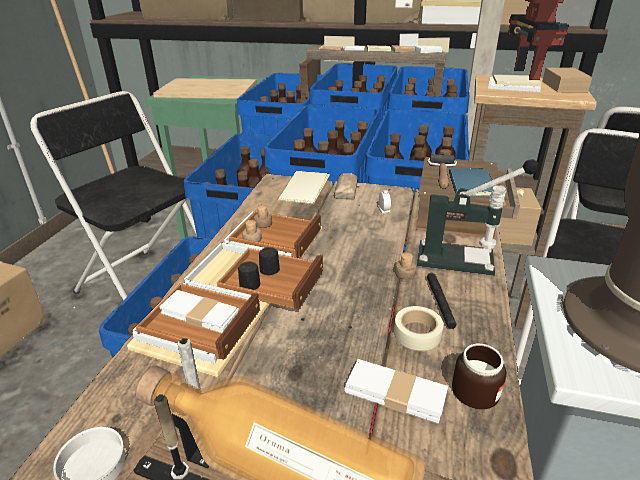

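The top crop shows the lanes from left to right: labels, then caps (pulled out, lip at crop row ~250), then stoppers (lip at row ~205). The side view agrees. Next I'll measure the board yaw, the lip edges and any tall obstacles.

Run:
```python
from h import *
np.set_printoptions(precision=3,suppress=True)
c=lambda x,y:(x/2.1+150,y/2.1+150)
for nm,p in dict(capL=(177,249),capR=(305,259),stL=(335,205),stR=(461,213),lbL=(34,176),lbR=(160,184)).items(): print(nm,at_z("top",c(*p),.046))
# point clouds
P={}
for n in("top","side"):
    d=np.load(n+"d.npy"); K,p,Rm,_=pose(n); v,u=np.nonzero(d>0); z=d[v,u]
    q=np.linalg.inv(K)@np.c_[u,v,np.ones(len(u))].T*z; P[n]=(Rm@(q*np.array([[1],[-1],[-1]]))).T+p
for n,X in P.items():
    print(n,"table z",np.median(X[(abs(X[:,0]-.45)<.03)&(abs(X[:,1]+.05)<.05)][:,2]))
    for nm,y0,y1 in(("cap",.0,.1),("st",-.13,-.03),("lb",.12,.2)):
        m=(X[:,2]>.040)&(X[:,2]<.056)&(X[:,1]>y0)&(X[:,1]<y1)&(X[:,0]>.45)&(X[:,0]<.6)
        if nm=='cap': m&=X[:,0]<.55
        A=X[m]
        if len(A)>20:
            k=np.polyfit(A[:,1],A[:,0],1); print(nm,len(A),A.mean(0),"x pct",np.percentile(A[:,0]-k[0]*(A[:,1]-A[:,1].mean()),[5,50,95]),"slope",k[0],"y",np.percentile(A[:,1],[1,99]))
X=np.vstack(list(P.values()))
print("max z cm grid, rows x .1...9, cols y -.75..+.55 step .1")
for x in np.arange(0,.9,.1):
    print(f"{x:.1f}",[int(100*X[(abs(X[:,0]-x-.05)<.05)&(abs(X[:,1]-y)<.05)][:,2].max(initial=-.09)) for y in np.arange(-.75,.6,.1)])
for n,t,z in(("side","stopper_face",.0315),("side","cap_face",.0315),("top","stopper_face",.0315),("top","cap_face",.0315)):
    for r in cams.spot_point(n,t)[:1]: print(n,t,at_z(n,r["position"],z))
```

```text
capL [0.511 0.102 0.046]
capR [ 0.499 -0.005  0.046]
stL [ 0.545 -0.031  0.046]
stR [ 0.535 -0.137  0.046]
lbL [0.577 0.224 0.046]
lbR [0.567 0.117 0.046]
top table z 0.0003981250095253519
cap 345 [0.51  0.049 0.047] x pct [0.506 0.51  0.515] slope 0.10737624932841312 y [0.    0.099]
st 346 [ 0.548 -0.079  0.047] x pct [0.544 0.548 0.553] slope 0.10337490286918144 y [-0.129 -0.031]
lb 273 [0.578 0.16  0.046] x pct [0.574 0.578 0.583] slope 0.10834980105308262 y [0.121 0.199]
side table z 0.000545736916139905
cap 293 [0.509 0.052 0.046] x pct [0.505 0.508 0.514] slope 0.10994102349788597 y [0.002 0.099]
st 208 [ 0.546 -0.078  0.046] x pct [0.543 0.545 0.552] slope 0.11090046269073515 y [-0.128 -0.03 ]
lb 331 [0.577 0.163 0.046] x pct [0.574 0.576 0.583] slope 0.10302434532782113 y [0.123 0.199]
max z cm grid, rows x .1...9, cols y -.75..+.55 step .1
0.0 [-9, -9, 34, -9, -9, -9, 1, 27, 20, 1, -9, -9, -9, -9]
0.1 [-9, 38, 38, -9, 7, 7, 20, 19, 1, 0, 0, 0, 0, 0]
0.2 [5, 5, 5, 5, 11, 10, 19, 15, 2, 6, 6, 4, 5, 0]
0.3 [2, 2, 2, 5, 11, 10, 12, 12, 3, 2, 2, 14, 14, 3]
0.4 [5, 5, 5, 5, 0, 5, 0, 3, 4, 2, 2, 16, 16, 3]
0.5 [5, 5, 5, 5, 3, 2, 5, 5, 6, 5, 5, 17, 15, 3]
0.6 [2, 2, 2, 5, 1, 0, 6, 6, 5, 4, 3, 3, 3, 3]
0.7 [5, 5, 5, 5, 0, 0, 0, 2, 2, 3, 3, 2, 2, 0]
0.8 [-8, -8, -8, -5, -9, -9, -9, -9, -9, -9, -9, -9, -9, -9]
side stopper_face [ 0.545 -0.088  0.031]
side cap_face [0.505 0.049 0.031]
top stopper_face [ 0.544 -0.082  0.031]
top cap_face [0.506 0.05  0.031]
```

```bash
python3 -m jog '0 0 0 0.66 1;0 0 0 0.66 1;0 0 0 0.66 1;0 0 0 0.66 1;0 0 0 0.66 1;0.6 -0.2 0 0 1;0.6 -0.2 0 0 1;0.6 -0.2 0 0 1;0.6 -0.2 0 0 1;0.6 -0.2 0 0 1'; python3 -m jog '0.6 -0.2 0 0 1;0.6 -0.2 0 0 1;0.6 -0.2 0 0 1;0.5 -0.2 0 0 1;0 0 0 0 1'
```

```text
clock: 2.4
tool_pos: [0.3029, -0.5735, 0.2227]
orientation: [3.141, -0.0, -0.108]
contact_force: [-0.3, -0.5, -0.7]
opening: 0.0112
grip_force: 0.0
clock: 2.9
tool_pos: [0.4255, -0.5435, 0.2221]
orientation: [-3.139, -0.002, -0.102]
contact_force: [0.3, 0.3, -0.3]
opening: 0.0004
grip_force: 0.0
```

```bash
python3 -m jog '-0.06 -0.6 0 0 1;-0.06 -0.75 0 0 1;-0.06 -0.75 0 0 1;-0.06 -0.75 0 0 1;-0.06 -0.75 0 0 1;-0.06 -0.75 0 0 1;-0.06 -0.75 0 0 1;-0.06 -0.75 0 0 1;-0.06 -0.75 0 0 1;-0.06 -0.75 0 0 1'; python3 -m jog '-0.06 -0.75 0 0 1;-0.06 -0.75 0 0 1;-0.06 -0.75 0 0 1;-0.06 -0.75 0 0 1;-0.06 -0.75 0 0 1;-0.06 -0.75 0 0 1;0 0 0 0 1;0 0 0 0 1'
```

```text
clock: 3.9
tool_pos: [0.4294, -0.1771, 0.2229]
orientation: [3.141, -0.001, -0.109]
contact_force: [0.9, 0.7, -0.2]
opening: 0.0005
grip_force: 0.0
clock: 4.7
tool_pos: [0.4362, 0.0475, 0.2227]
orientation: [3.141, -0.0, -0.107]
contact_force: [0.6, -1.5, 0.2]
opening: 0.001
grip_force: 0.0
```

```bash
python3 -m jog '0 -0.19 0.6 0 1;0 0 0.6 0 1;0 0 0.6 0 1;0 0 0.6 0 1;0 0 0.6 0 1;0 0 0.4 0 1;0 0 0.4 0 1;0 0 0 0 1;0 0 0 0 1'
python3 - <<'E'
from h import *
im,_=cams.snapshot("top"); cv2.imwrite("pics/t1.png",cv2.resize(im[150:350,150:520],None,fx=2.1,fy=2.1))
E
```

```text
clock: 5.6
tool_pos: [0.4373, 0.0559, 0.0328]
orientation: [3.141, 0.001, -0.109]
contact_force: [-0.7, 0.0, -0.2]
opening: 0.0005
grip_force: 0.0
```

View pics/t1.png

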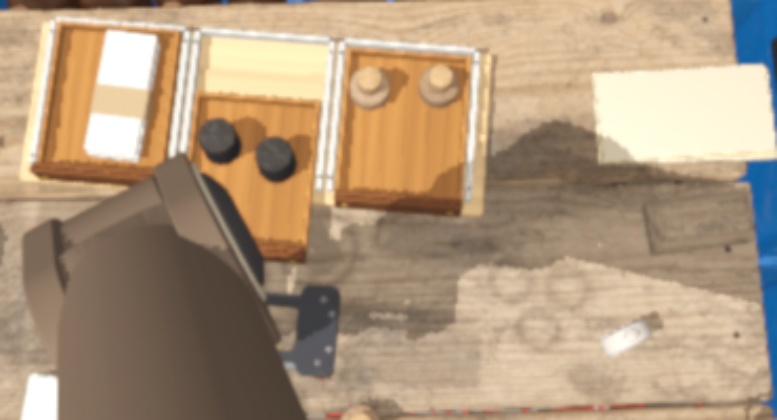

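The arm now hides the cap lip. The tray contents are unchanged and the tool is in front of the cap face, so I'll approach and then push slowly.

```bash
python3 -m jog '0.3 0 0 0 1;0.3 0 0 0 1;0.2 0 0 0 1;0.1 0 0 0 1;0.1 0 0 0 1;0.1 0 0 0 1;0.1 0 0 0 1;0.1 0 0 0 1;0.1 0 0 0 1'; python3 -m jog '0.1 0 0 0 1;0.1 0 0 0 1;0.1 0 0 0 1;0.1 0 0 0 1;0.1 0 0 0 1'
```

```text
clock: 6.55
tool_pos: [0.5067, 0.0497, 0.0325]
orientation: [3.141, 0.001, -0.108]
contact_force: [-2.0, 0.1, 1.7]
opening: 0.0003
grip_force: 1.4
clock: 7.05
tool_pos: [0.5321, 0.0469, 0.0325]
orientation: [3.141, 0.0, -0.108]
contact_force: [-2.9, -0.5, 0.7]
opening: 0.0004
grip_force: 1.4
```

```bash
python3 -m jog '0.1 0 0 0 1;0.1 0 0 0 1;0.08 0 0 0 1;0.06 0 0 0 1'; python3 -m jog '0.06 0 0 0 1;0.06 0 0 0 1'; python3 -m jog '0.06 0 0 0 1;0.06 0 0 0 1'
```

```text
clock: 7.45
tool_pos: [0.549, 0.0451, 0.0325]
orientation: [3.142, 0.0, -0.108]
contact_force: [-2.8, -0.2, 0.8]
opening: 0.0006
grip_force: 1.3
clock: 7.65
tool_pos: [0.55, 0.045, 0.0323]
orientation: [3.14, 0.009, -0.107]
contact_force: [-25.2, 2.5, 20.6]
opening: 0.0005
grip_force: 12.5
clock: 7.85
tool_pos: [0.55, 0.0449, 0.0317]
orientation: [3.137, 0.02, -0.106]
contact_force: [-41.3, 4.5, 32.2]
opening: 0.0005
grip_force: 21.3
```

```bash
python3 -m jog '-0.2 0 0 0 1;-0.3 0 0 0 1;-0.4 0 0 0 1;-0.4 0 0 0 1;0 0 -0.5 0 1;0 0 -0.5 0 1;0 0 -0.5 0 1;0 0.5 -0.3 0 1;0 0.6 0 0 1;0 0 0 0 1'
python3 - <<'E'
from h import *
np.set_printoptions(precision=3,suppress=True)
im,d=cams.snapshot("side"); cv2.imwrite("pics/s1.png",im[170:370,80:400].repeat(2,0).repeat(2,1))
K,p,Rm,_=pose("side"); v,u=np.nonzero(d>0); z=d[v,u]
q=np.linalg.inv(K)@np.c_[u,v,np.ones(len(u))].T*z; X=(Rm@(q*np.array([[1],[-1],[-1]]))).T+p
e=np.array([np.cos(.107),-np.sin(.107)]); n=np.array([np.sin(.107),np.cos(.107)])
s=X[:,:2]@e; t=X[:,:2]@n
# lane centres t
for nm,c in(("lb",np.array([.5715,.1705])@n),("cap",np.array([.5045,.0495])@n),("st",np.array([.54,-.084])@n)):
    m=(abs(t-c)<.045)&(X[:,2]>.04)&(X[:,2]<.053)&(s>.45)&(s<.6)
    print(nm,c,m.sum(),np.percentile(s[m],[5,50,95]) if m.sum() else "")
for r in cams.spot_point("side","stopper_lip")[:1]: w=at_z("side",r["position"],.019); print(w,w[:2]@e,w[:2]@n,r["confidence"])
E
```

```text
clock: 8.85
tool_pos: [0.4911, -0.008, 0.1236]
orientation: [3.14, -0.003, -0.113]
contact_force: [0.4, -0.2, 0.2]
opening: 0.0003
grip_force: 0.0
lb 0.23055878503859414 401 [0.553 0.555 0.562]
cap 0.10309546074914742 267 [0.553 0.554 0.562]
st -0.025849791375928275 185 [0.548 0.55  0.558]
[ 0.553 -0.086  0.019] 0.5591876117923404 -0.02620978664275228 0.91
```

View pics/s1.png

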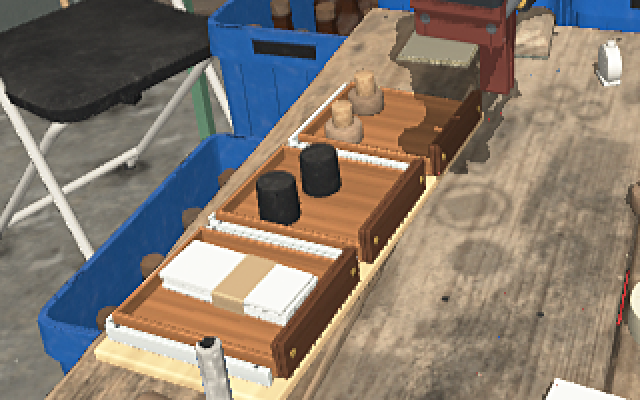

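The cap lip is level with the label lip, so that tray is home with the caps standing (crop ~(278,198) and (320,170)). The stopper tray is about 5 mm out with its bed free behind the lip, so I'll move over that bed.

```bash
python3 -m jog '0.4 0.3 0 0 1;0.4 0.3 0 0 1;0.4 0.3 0 0 1;0.4 0.3 0 0 1;0.36 0.21 0 0 1;0 0 0 0 1;0 0 0 0 1'
```

```text
clock: 9.65
tool_pos: [0.5799, -0.083, 0.1221]
orientation: [-3.141, 0.001, -0.107]
contact_force: [-0.2, -0.6, 0.6]
opening: 0.0004
grip_force: 0.0
```

```bash
python3 -m jog '0.03 0.1 0.4 0 1;0 0 0.4 0 1;0 0 0.4 0 1;0 0 0.3 0 1;0 0 0.2 0 1;0 0 0.1 0 1;0 0 0.1 0 1;0 0 0 0 1;0 0 0 0 1'
```

```text
clock: 10.55
tool_pos: [0.5813, -0.0896, 0.0281]
orientation: [3.142, -0.001, -0.108]
contact_force: [0.0, -0.4, -0.5]
opening: 0.0007
grip_force: 0.0
```

```bash
python3 -m jog '-0.1 0 0 0 1;-0.1 0 0 0 1;-0.1 0 0 0 1;-0.1 0 0 0 1;-0.1 0 0 0 1;-0.1 0 0 0 1;-0.1 0 0 0 1;-0.1 0 0 0 1'; python3 -m jog '-0.1 0 0 0 1;-0.1 0 0 0 1;-0.1 0 0 0 1;-0.1 0 0 0 1;-0.1 0 0 0 1;-0.1 0 0 0 1;-0.1 0 0 0 1;-0.1 0 0 0 1'
```

```text
clock: 11.35
tool_pos: [0.5412, -0.0854, 0.0279]
orientation: [3.141, -0.001, -0.108]
contact_force: [2.8, -1.1, 0.5]
opening: 0.0007
grip_force: 1.4
clock: 12.15
tool_pos: [0.501, -0.0809, 0.0277]
orientation: [3.142, -0.0, -0.108]
contact_force: [3.3, -0.6, 2.7]
opening: 0.0003
grip_force: 1.4
```

```bash
python3 -m jog '-0.1 0 0 0 1;-0.08 0 0 0 1;-0.06 0 0 0 1;-0.05 0 0 0 1'; python3 -m jog '-0.05 0 0 0 1;-0.05 0 0 0 1'
```

```text
clock: 12.55
tool_pos: [0.4888, -0.0795, 0.0278]
orientation: [-3.141, -0.004, -0.108]
contact_force: [14.4, -4.2, -10.4]
opening: 0.0001
grip_force: 6.7
clock: 12.75
tool_pos: [0.4888, -0.0793, 0.0284]
orientation: [-3.14, -0.013, -0.108]
contact_force: [25.0, -4.6, -19.0]
opening: 0.0005
grip_force: 13.0
```

The tray is at its stop. I'll hold briefly, back off inward without touching anything, rise and check.

```bash
python3 -m jog '0 0 0 0 1;0 0 0 0 1;0.2 0 0 0 1;0.2 0 0 0 1;0.1 0 0 0 1;0 0 0 0 1;0 0 -0.3 0 1;0 0 -0.5 0 1;0 0 -0.6 0 1;0 0 -0.6 0 1'; python3 -m jog '-0.5 0 -0.5 0 1;-0.6 0 0 0 1;-0.6 0 0 0 1;-0.4 0 0 0 1;0 0 0 0 1;0 0 0 0 1'
python3 - <<'E'
from h import *
np.set_printoptions(precision=3,suppress=True)
im,d=cams.snapshot("side"); cv2.imwrite("pics/s2.png",im[170:370,80:400].repeat(2,0).repeat(2,1))
K,p,Rm,_=pose("side"); v,u=np.nonzero(d>0); z=d[v,u]
q=np.linalg.inv(K)@np.c_[u,v,np.ones(len(u))].T*z; X=(Rm@(q*np.array([[1],[-1],[-1]]))).T+p
e=np.array([np.cos(.107),-np.sin(.107)]); n=np.array([np.sin(.107),np.cos(.107)])
s=X[:,:2]@e; t=X[:,:2]@n
for nm,c in(("lb",.2306),("cap",.1031),("st",-.0258)):
    m=(abs(t-c)<.045)&(X[:,2]>.04)&(X[:,2]<.053)&(s>.45)&(s<.6)
    print(nm,m.sum(),np.percentile(s[m],[5,50,95]))
E
```

```text
clock: 13.75
tool_pos: [0.5056, -0.0813, 0.1282]
orientation: [-3.142, 0.002, -0.107]
contact_force: [-0.3, 0.5, 0.5]
opening: 0.0004
grip_force: 0.0
clock: 14.35
tool_pos: [0.4026, -0.0704, 0.1529]
orientation: [3.141, -0.001, -0.108]
contact_force: [-0.7, 0.4, 0.1]
opening: 0.0005
grip_force: 0.0
lb 395 [0.553 0.555 0.562]
cap 263 [0.553 0.554 0.562]
st 311 [0.473 0.481 0.588]
```

View pics/s2.png

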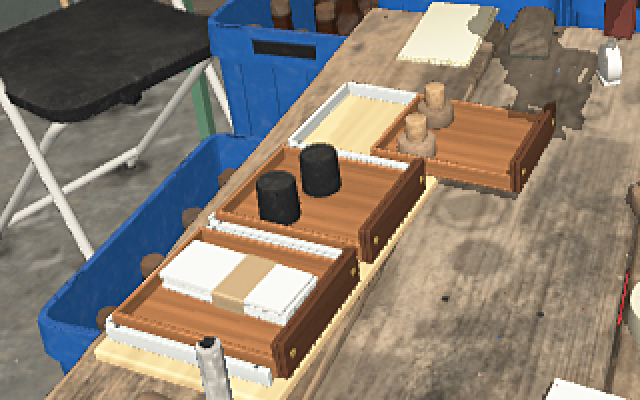

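The stopper tray is 80 mm out (0.553 to 0.473) with both corks upright (crop ~(417,135) and (435,105)). The cap and label trays are home, the bystanders are untouched and the arm is clear.

```bash
python3 -c "from cell import robot; print(robot.close_job())"
```

```text
the job is handed in; nothing more can be done
None
```

The job is handed in: the cap tray is fully home and the stopper tray is drawn out to its end stop, with all caps and stoppers standing and the label tray still shut; `close_job()` returned no verdict.

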